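# Latch the sculptor's punch case shut

## Robot

A 7-joint arm with a two-finger parallel gripper is mounted at the origin on the work surface. World frame = base frame: x ahead of the robot, y to its left, z up, the work surface at z = 0. Lengths are in m, angles in rad, forces in N, time in s.
With the tool pointing down it reaches from about 0.4 to 0.9 m from the base axis. Payload 5.5 kg.
Tool frame: the origin (TCP) lies at the very end of the fingers, on their centre line; the grasp point (between the pads) lies 19 mm behind it (robot.tcp_to_grasp is the z of the grasp point in the tool frame, in m); z points along the fingers, y is the line along which they close (so a half turn about z gives the same grasp; the last joint's range is limited). The gripper opens to 85 mm and grips with 20 to 120 N. Pads are 22 mm wide; open, the fingers measure 114 mm over their backs; the gripper's body (76 mm by 85 mm) begins 54 mm behind the grasp point. The pads swing forward as they close: fully open they stand 13 mm farther back than shut.
Start: joints at [1.535, 0.501, -0.427, 1.55, 0.221, 1.138, -0.21], TCP at [0.191, -0.621, 0.231] pointing down, gripper open.
Joint ranges: [-2.88, 2.88], [-0.31, 2.03], [-1.54, 1.56], [0.2, 2.42], [-1.41, 4.55], [0.19, 2.02], [-2.57, 2.57]. Speed limits (rad/s): [2.57, 2.57, 3.14, 3.14, 3.14, 3.14, 3.14].

## Interface

Orientations are given as a unit quaternion [w, x, y, z].
In Python, from cell import readout, eyes, robot gives the robot as it stands.
- The arm moves only by the tool play_rows, never from a script. Its argument "targets" is a list of rows, each a list of 7 numbers: the shift along the tool's x, y, z in cm, then the turn, a rotation vector about the tool's x, y, z in rad, then the finger opening in cm, from 0 to 8.54. A call has 1 to 20 rows; each row is the pose to reach, as a shift and turn from the pose commanded when the call began, along the tool's axes at that moment; what a row does not reach only later rows make up. A row lasts 1/10 s, in which the tool goes at most 50 mm and 8.59 degrees, less where a joint would pass 70% of its speed; a pose out of reach is approached as far as the arm can. A call with a gripper value outside its range is refused whole. The fingers move at their own pace and stop on an object; the grip force is fixed at half the most. Time passes only in rows, so rows that repeat a pose let the fingers close. It gives the time, the measured TCP pose, the force, the opening and the grip force at its end, in the units of the state.
- readout.get_state(): the state, without advancing time (a new reading comes with each control period).
- eyes.snapshot(name): name is "side" or "top" or "wrist"; returns (picture, depth): 400x640x3 uint8, blue, green, red; 400x640 float32, m along the optical axis (not along the pixel's ray), 0 where there is no reading.
- eyes.camera_model(name): a dict with "fovy" (degrees; the focal length in pixels is half the picture's height over the tangent of half this angle, whatever the lens; pixels are square), "cx", "cy" (the principal point, pixels), "view" (4x4, takes a point from world to camera coordinates); the wrist camera has in their place "T_tool_cam" (4x4, takes a point from camera to tool coordinates, whose origin is the TCP and whose axes are the flange's). Camera axes: x right, y up, looking along -z (the intrinsics and any distortion apply to the point x, -y, -z); pixel columns grow to the right and rows downward; lengths in m; the calibration is good to about 2 mm. A picture is of the moment at which its call begins: read the wrist's pose just before it. camera_model takes no time and is no camera call.
- robot.close_job(): hands the job in; it is judged then, once.
The state is a dict: "clock": time; "qpos": joint angles; "joint_velocities": joint speeds; "joint_efforts": joint torques, N m; "tool_pos": TCP position; "eef_rot": TCP orientation; "wrist_force": force on the tool from outside, world axes, zero at the start; "wrist_torque": the same for the moment, N m; "finger_gap": finger opening in m; "grasp_force": force on a finger pad.
Only numpy, scipy, OpenCV 4.12 (cv2) and the standard library are available. Lean on these libraries where they do the work, as an engineer would, in place of code of your own. Each camera call takes 0.05 s, during which the arm holds its last target. There are 200 camera calls.

## Task

The blue punch case stands on its hinge edge with its lid sprung slightly ajar. Hook the bar of the toggle latch into the groove of the keeper on the lid, seat it under the lip, then press the red lever fully down so that the lid is pulled tight shut and stays so when you let go. Feel your way and do not force the latch, and leave the hammer, the punch block and the jar where they are.

Things in the scene. Friction and masses are not known exactly. Their poses are not given: they have to be found in the camera images.
- case: Blue steel case, fixed, standing on its hinge edge: 162 mm thick (its own x), 260 mm long (y), 130 mm high (z); origin on the bench under the seam between lid and body. Body half: x 0 to 100 mm; lid half: x -2 to -62 mm, on the robot's side. The toggle latch sits mid-length (y = 0) on the flat top edge (z = 130 mm) and moves only in the case's x-z plane.
- lid: Lid half with its steel keeper; origin on the hinge line (along y), 6 mm above the bench at the seam; its axes line up with the case's when tight shut; ajar it leans 0.036 rad out to -x (4.5 mm at the top). A springy seal pushes it open with 4.5 N (ajar) to 8 N (shut) at the top edge.
- keeper_nominal (a point): Point on the lid's top edge (z 130 mm) above which the bar's centre lies when seated against the lip, for an average keeper setting. The steel keeper, 26 mm wide in y, is screwed in a slot: its true place is anywhere up to 7 mm to either side along the case's x, and must be found by feel or eye. Bar centre above this point: 4.5 mm in the groove, 10 mm on the step, over 12 mm on the lip's edge.
- lip (a point): Edge of the keeper's lip on an average setting (true place up to 7 mm off). Profile going to -x (robot): lip 3 mm thick, 11.5 mm high, leaning 25 degrees to -x; groove 10.5 mm wide, floor 2 mm above the lid, its open mouth 6 mm wide, centred 3.5 mm to the -x side of keeper_nominal; then a flat step 7.5 mm high, 13 mm long.
- lever: Red toggle lever, 58 mm long from its pivot, 20 mm wide, 6 mm thick. Origin on the pivot (axis y), x axis along the lever to its tip. Fully down it lies flat along the case's +x (away from the lid), past centre, and locks; raised it leans towards the lid, stopping 1.92 rad (110 degrees) from fully down. Stiff hinge (0.035 N m): stays where left.
- lever_pivot (a point): The lever's pivot axis (along y), 13 mm above the case's top edge, 35 mm from the seam on the body half.
- lever_tip (a point): Tip of the red lever (58 mm from the pivot).
- bail_hinge (a point): Where the bail is hinged on the lever, 27 mm from the lever's pivot, 10 degrees below the lever's line. The hinge (along y) is stiff: the bail stays where left, and turns with the lever unless the bar is caught under the keeper's lip. To reach the keeper the lever must be nearly at its raised stop; pulling the bail by its tab swings the lever along.
- loop: Outer half of the bail: round steel cross-bar 5 mm thick, 40 mm long in y, with a brass finger tab (12 mm wide in y, 6 mm thick) standing 25 mm out from the bar's centre, square to the bail. Origin at the bar's centre, z along the tab. Steel rods at y = +-17.5 mm run from the bar to the bail's hinge, 85 mm; the bail stretches on a spring (9 N before it gives, then 1 N per mm, 18 mm at most).
- bar_mid (a point): Centre of the bail's cross-bar.
- tab_top (a point): Top of the brass tab, 25 mm out from the bar's centre.
- hammer: Club hammer lying on the bench, 225 mm long, 85 mm wide at the head; bystander.
- punches: Blue open block of steel punches, 60 x 100 x 75 mm; bystander.
- jar: Amber jar with a yellow cap, 64 mm across, 85 mm high; bystander.

How it is judged:
By the outcome, as a careful person would: the job done as asked, in the order asked, and still so for the second after the job is handed in, with the robot touching nothing.
It also fails if it takes over 67 s, if anything falls off the work surface, if the arm or the gripper's body presses on something with over 40 N, if the wrist force passes 120 N, or if a joint passes its speed limit or range.

## Working session

There is one attempt and no reset: what is moved stays moved. The work goes in short steps, Python scripts to look and compute and a tool call to move; the robot and the scene stay as the last step left them, time stands still between calls to the robot, and variables do not carry over. Pictures are saved under pics/ and viewed, at most 11 in all, crops included, and the job is handed in when it is done.

Besides the shell and the picture viewer there is one more tool, called after "Emit:" by a JSON object that holds its "api" and its "payload". play_rows: Moves the arm, as the interface text tells. Its arguments: {"type":"object","properties":{"targets":{"type":"array","items":{"type":"array","items":{"type":"number"}}}},"required":["targets"]}

```bash
mkdir -p pics; ls
python3 - <<'E'
from cell import readout, eyes, robot
import cv2,numpy as np
print(readout.get_state())
for n in("side","top","wrist"):
    p,d=eyes.snapshot(n); cv2.imwrite(f"pics/{n}0.png",p); np.save(f"pics/{n}0.npy",d)
    print(n,eyes.camera_model(n))
print(robot.tcp_to_grasp)
E
```

```text
pics
{'clock': 0.0, 'qpos': array([ 1.53521399,  0.50185363, -0.42678363,  1.55144425,  0.22083885,
        1.13827264, -0.21027545]), 'joint_velocities': array([-0.00161594, -0.00074341,  0.00044535, -0.00048073,  0.00139766,
       -0.00166741, -0.0001971 ]), 'joint_efforts': array([-8.30982535e-04, -5.69518483e+01, -5.81679225e+00, -2.80937308e+01,
        1.02770375e-02,  1.22669624e-02,  1.51466389e-05]), 'tool_pos': array([ 0.19107522, -0.62057047,  0.23025744]), 'eef_rot': array([-9.49003174e-04,  9.88854879e-01,  1.48879520e-01, -1.24650915e-04]), 'wrist_force': array([ 0.57419696, -0.63417366,  0.11389661]), 'wrist_torque': array([ 0.024308  , -0.02204451, -0.01725334]), 'grasp_force': 0.0, 'finger_gap': 0.08531968920191038}
side {'fovy': 51.294014482046954, 'cx': 319.845368919026, 'cy': 198.96256348754073, 'view': array([[-0.9759028 , -0.21752383,  0.01723701,  0.58216405],
       [ 0.17187126, -0.71760518,  0.67490968, -0.13730924],
       [-0.13443957,  0.66160879,  0.73769899, -1.12819153],
       [ 0.        ,  0.        ,  0.        ,  1.        ]])}
top {'fovy': 45.66365110196718, 'cx': 318.9341221404355, 'cy': 204.4639451089656, 'view': array([[-0.01742291, -0.99982449,  0.00688755,  0.04405696],
       [ 0.99799451, -0.01697092,  0.0609831 , -0.60072068],
       [-0.06085551,  0.00793624,  0.99811504, -1.38140056],
       [ 0.        ,  0.        ,  0.        ,  1.        ]])}
wrist {'fovy': 59.58463137941159, 'cx': 315.2651871498786, 'cy': 202.7321076871134, 'T_tool_cam': array([[-1.70283487e-03,  9.45711990e-01,  3.25001435e-01,
         8.33730640e-02],
       [ 9.99998548e-01,  1.59091432e-03,  6.10107019e-04,
         4.40176043e-04],
       [ 5.99360857e-05,  3.25002003e-01, -9.45713326e-01,
        -1.43408546e-01],
       [ 0.00000000e+00,  0.00000000e+00,  0.00000000e+00,
         1.00000000e+00]])}
-0.0187
```

Run:
```python
import cv2,numpy as np
a=cv2.imread("pics/side0.png");b=cv2.imread("pics/top0.png")
cv2.imwrite("pics/both.png",cv2.resize(np.vstack([a,b]),(480,600)))
```

```text
(no output)
```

View pics/both.png

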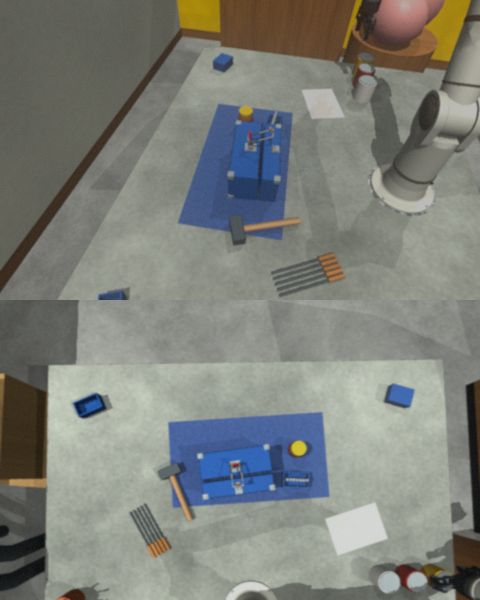

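The side view (upper) shows the case at about (344,200) in full-resolution pixels with its latch raised. The top view (lower) shows it at (317,233), with the hammer on the left and the punches and jar on the right. Next I'll crop closer.

```bash
cat > h.py <<'E'
import numpy as np,cv2
from cell import readout,eyes,robot
from scipy.spatial.transform import Rotation as R
def K(m): return 200/np.tan(np.radians(m["fovy"]/2))
def camT(n):
    m=eyes.camera_model(n)
    if n!="wrist": return m,np.linalg.inv(m["view"])
    s=readout.get_state(); T=np.eye(4);T[:3,:3]=Rt(s);T[:3,3]=s["tool_pos"]
    return m,T@m["T_tool_cam"]
def Rt(s): q=s["eef_rot"];return R.from_quat(np.r_[q[1:],q[0]]).as_matrix()
def ray(m,T,u,v):
    f=K(m);u=np.asarray(u,float);v=np.asarray(v,float)
    d=np.stack([(u-m["cx"])/f,-(v-m["cy"])/f,-np.ones_like(u)],-1)
    return T[:3,3],d@T[:3,:3].T
def plane(m,T,u,v,z):
    o,d=ray(m,T,u,v); return o+d*((z-o[2])/d[...,2])[...,None]
def cloud(m,T,D):
    v,u=np.mgrid[:400,:640];o,d=ray(m,T,u,v);return o+d*D[...,None]
def proj(m,T,p):
    c=(np.linalg.inv(T)@np.append(p,1))[:3];f=K(m)
    return np.array([m["cx"]+f*c[0]/-c[2],m["cy"]-f*c[1]/-c[2]])
E
python3 - <<'E'
from h import *
a=cv2.imread("pics/side0.png");b=cv2.imread("pics/top0.png")
ca=cv2.resize(a[130:280,270:410],None,fx=4,fy=4,interpolation=2)[:600,:]
cb=cv2.resize(b[190:275,255:385],None,fx=6,fy=6,interpolation=2)
cv2.imwrite("pics/ca.png",ca);cv2.imwrite("pics/cb.png",cb)
for n in("side","top"):
    m,T=camT(n);P=cloud(m,T,np.load(f"pics/{n}0.npy"));im=cv2.imread(f"pics/{n}0.png")
    hsv=cv2.cvtColor(im,cv2.COLOR_BGR2HSV)
    red=((hsv[...,0]<6)|(hsv[...,0]>174))&(hsv[...,1]>150)&(P[...,2]>.1)&(P[...,2]<.3)&(abs(P[...,1])<.2)&(P[...,0]>.3)
    v,u=np.nonzero(red);print(n,"red",len(u))
    for k in range(0,len(u),max(1,len(u)//15)):print(u[k],v[k],P[v[k],u[k]].round(4))
m,T=camT("top");print(P[190:275:6,317].round(3))
mask=((abs(P[...,2]-.13)<.012)&(abs(P[...,1])<.3)&(P[...,0]>.3)&(P[...,0]<.9)).astype(np.uint8)
c=max(cv2.findContours(mask,0,2)[0],key=cv2.contourArea);r=cv2.minAreaRect(c);bx=cv2.boxPoints(r);print(r,bx)
print(plane(m,T,bx[:,0],bx[:,1],.13).round(4))
E
```

```text
side red 6
332 177 [0.5573 0.0552 0.1998]
333 177 [0.5549 0.0546 0.1998]
333 178 [0.5542 0.0581 0.1999]
332 179 [0.5562 0.0602 0.198 ]
333 179 [0.5539 0.0591 0.1975]
333 180 [0.5537 0.0594 0.1944]
top red 13
312 218 [0.556  0.0535 0.198 ]
313 218 [0.5559 0.0509 0.2   ]
314 218 [0.5558 0.0484 0.2015]
315 218 [0.5558 0.0458 0.1994]
311 219 [0.5534 0.0561 0.2004]
312 219 [0.5534 0.0535 0.1989]
313 219 [0.5534 0.051  0.196 ]
314 219 [0.5534 0.0484 0.1948]
315 219 [0.5533 0.0459 0.1972]
316 219 [0.5533 0.0433 0.1952]
311 220 [0.5512 0.0563 0.1878]
312 220 [0.5511 0.0537 0.1902]
313 220 [0.5512 0.0511 0.1843]
[[ 0.646  0.039 -0.001]
 [ 0.628  0.039 -0.001]
 [ 0.602  0.04   0.123]
 [ 0.585  0.04   0.13 ]
 [ 0.569  0.04   0.13 ]
 [ 0.552  0.041  0.167]
 [ 0.536  0.041  0.131]
 [ 0.52   0.041  0.13 ]
 [ 0.504  0.041  0.133]
 [ 0.49   0.042  0.231]
 [ 0.472  0.042  0.126]
 [ 0.456  0.042  0.137]
 [ 0.432  0.042 -0.001]
 [ 0.415  0.043  0.005]
 [ 0.397  0.043  0.   ]]
((312.3002014160156, 216.36814880371094), (37.56147003173828, 96.87616729736328), 82.23483276367188) [[261.76874 204.30426]
 [357.7566  191.215  ]
 [362.83167 228.43204]
 [266.8438  241.5213 ]]
[[ 0.5976  0.1894  0.13  ]
 [ 0.6288 -0.0715  0.13  ]
 [ 0.5276 -0.0829  0.13  ]
 [ 0.4969  0.1767  0.13  ]]
```

View pics/ca.png

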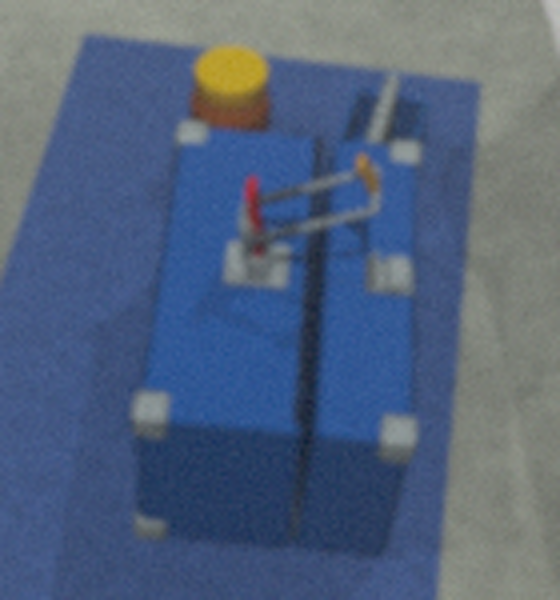

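View pics/cb.png

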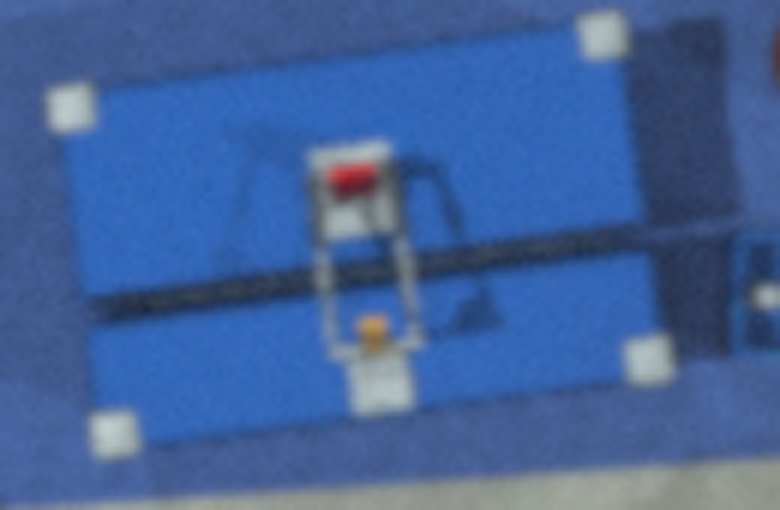

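The crops show the lever nearly upright at about (352,180) in the top crop, the bail reaching over the seam to its bar at (375,350), and the keeper at (382,385). In world axes the case yaw is about 0.119 rad, its origin is about (0.513, 0.047), and the top-face fit of 101 x 262 mm matches the given size. I'm moving the wrist camera above the latch.

Emit:
{"api": "play_rows", "payload": {"targets": [[0, 0, -5, 0, 0, 0, 8.5], [0, 0, -9, 0, 0, 0, 8.5], [51, -54, -9, 0, 0, 0.18, 8.5], [51, -54, -9, 0, 0, 0.18, 8.5], [51, -54, -9, 0, 0, 0.18, 8.5], [51, -54, -9, 0, 0, 0.18, 8.5], [51, -54, -9, 0, 0, 0.18, 8.5], [51, -54, -9, 0, 0, 0.18, 8.5], [51, -54, -9, 0, 0, 0.18, 8.5], [51, -54, -9, 0, 0, 0.18, 8.5], [51, -54, -9, 0, 0, 0.18, 8.5], [51, -54, -9, 0, 0, 0.18, 8.5], [51, -54, -9, 0, 0, 0.18, 8.5], [51, -54, -9, 0, 0, 0.18, 8.5], [51, -54, -9, 0, 0, 0.18, 8.5], [51, -54, -9, 0, 0, 0.18, 8.5], [51, -54, -9, 0, 0, 0.18, 8.5], [51, -54, -7, 0, 0, 0.18, 8.5], [51, -54, -7, 0, 0, 0.18, 8.5], [51, -54, -7, 0, 0, 0.18, 8.5]]}}

```text
clock: 2.15
tool_pos: [0.5192, 0.0442, 0.3009]
eef_rot: [0.0, 0.998, 0.059, -0.001]
wrist_force: [-0.5, -0.2, -0.3]
finger_gap: 0.0851
grasp_force: 0.0
```

Run:
```python
from h import *
s=readout.get_state();print(s["tool_pos"],Rt(s).round(3),s["wrist_force"])
m,T=camT("wrist");p,d=eyes.snapshot("wrist");np.save("pics/w1.npy",d);np.save("pics/T1.npy",T);cv2.imwrite("pics/w1.png",p)
cv2.imwrite("pics/w1c.png",cv2.resize(p[60:360,120:520],(800,600),interpolation=2))
P=cloud(m,T,d); c=np.array([.513,.0473]);a=.119;X=np.array([np.cos(a),np.sin(a)]);Y=np.array([-X[1],X[0]])
q=P[...,:2]-c;xs=q@X;ys=q@Y
np.save("pics/C1.npy",np.stack([xs,ys,P[...,2]],-1))
# lip/keeper profile, max z by x within |y|<5
for y0,y1 in((-.004,.004),(-.012,-.008),(.008,.012)):
  print(y0)
  sel=(ys>y0)&(ys<y1)
  for x in np.arange(-66,60,2):
    k=sel&(abs(xs*1000-x)<1)
    if k.any():print(x,(P[k][:,2].min()*1000).round(1),(np.median(P[k][:,2])*1000).round(1),(P[k][:,2].max()*1000).round(1),end=' | ')
  print()
```

```text
[0.51919481 0.0442181  0.30089992] [[ 0.993  0.118 -0.002]
 [ 0.118 -0.993 -0.   ]
 [-0.002  0.    -1.   ]] [-0.48838601 -0.22097642 -0.28991074]
-0.004
-60 135.8 136.4 137.0 | -58 135.1 136.1 137.5 | -56 135.0 136.1 137.7 | -54 134.6 136.1 137.4 | -52 135.4 135.9 137.9 | -50 135.0 136.3 137.4 | -48 135.3 136.2 137.4 | -46 129.5 134.0 137.5 | -44 130.6 131.3 131.8 | -40 138.6 139.6 141.6 | -38 138.4 140.5 141.9 | -36 133.8 137.5 140.2 | -34 128.7 133.1 137.1 | -32 128.9 129.7 132.2 | -30 129.0 129.6 130.6 | -28 128.3 129.9 130.7 | -26 129.3 130.1 131.0 | -24 127.5 130.6 231.4 | -22 128.9 230.3 231.9 | -20 129.2 229.1 231.4 | -18 129.1 131.2 230.8 | -16 128.4 129.9 130.9 | -14 129.0 130.4 131.6 | -12 128.5 130.1 131.6 | -10 128.0 129.8 130.4 | -8 124.4 128.4 130.1 | -6 105.6 118.5 128.5 | -4 107.4 111.5 111.5 | 2 130.7 131.7 132.3 | 4 129.8 131.3 132.7 | 6 129.9 130.9 133.1 | 8 129.1 130.7 131.8 | 10 129.6 130.4 131.7 | 12 129.3 130.5 132.1 | 14 129.8 375.3 377.1 | 16 130.0 377.0 379.7 | 18 130.6 133.0 380.4 | 20 130.7 132.5 133.5 | 22 131.3 132.2 133.8 | 24 130.9 132.0 133.3 | 26 131
[... 2087 characters left out ...]
 128.8 130.4 | -6 105.8 117.6 128.3 | -4 111.0 111.0 111.0 | 2 129.9 131.5 131.7 | 4 130.2 131.5 133.5 | 6 129.7 130.9 132.2 | 8 130.2 131.2 133.1 | 10 129.9 130.5 130.9 | 12 130.0 130.7 132.7 | 14 130.3 374.1 377.4 | 16 130.2 376.6 379.7 | 18 131.1 132.6 379.4 | 20 131.3 132.1 133.3 | 22 131.7 131.9 132.7 | 24 131.9 132.2 133.7 | 26 131.7 132.6 133.1 | 28 148.6 149.0 149.5 | 30 149.0 149.6 150.1 | 32 149.9 150.0 150.1 | 34 148.7 148.9 149.0 | 36 149.3 149.5 150.6 | 38 149.0 149.0 149.0 | 42 133.0 171.3 175.8 | 44 131.6 171.7 176.4 | 46 131.6 132.8 176.4 | 48 131.2 133.1 177.1 | 50 130.6 132.6 176.1 | 52 131.2 132.3 134.2 | 54 130.9 132.7 134.1 | 56 131.3 132.3 132.6 | 58 129.8 131.1 132.1 |
```

View pics/w1c.png

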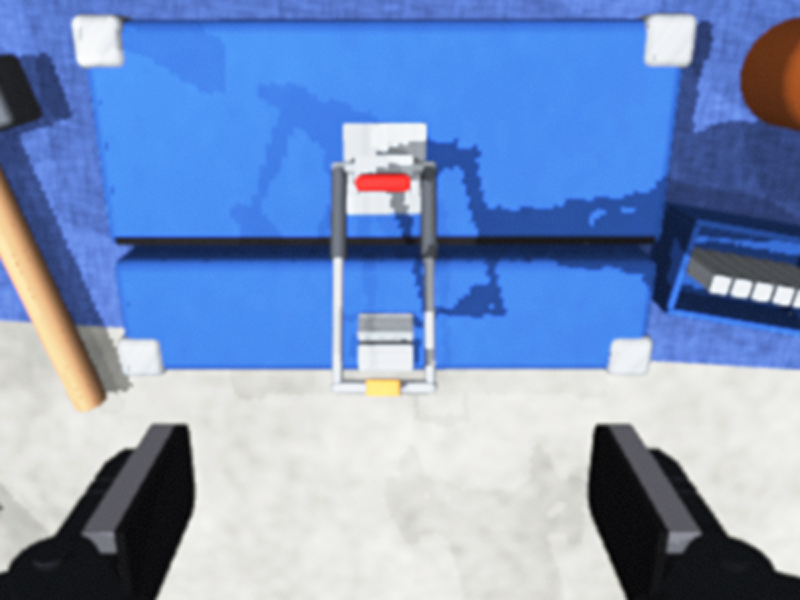

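The wrist view shows the red lever at (383,183), the brass tab at (382,387), the bar just behind the tab, and the keeper at (385,345) with its dark groove line.

Case-frame depth gives, in mm:
- **Step:** x -60 to -46.5, z 137
- **Groove floor:** x near -44
- **Lip edge:** x about -40.5, z 141

So the mouth is centred near -43.5, a setting within the allowed range. Next is the exact tab pose and the approach shift.

```bash
cat >> h.py <<'E'
C0=np.array([.513,.0473,0]);A=.119
RC=R.from_euler('z',A).as_matrix()
def incase(p): return (np.asarray(p)-C0)@RC*1000
def goal(x,y,z,lean,yaw=0):
    """case mm, lean rad = body toward +x; prints row in current tool frame"""
    s=readout.get_state();M=Rt(s)
    G=RC@R.from_euler('y',lean).as_matrix()@np.diag([1,-1,-1.])
    t=M.T@(C0+RC@np.array([x,y,z])/1000-s["tool_pos"])*100
    return t.round(2),R.from_matrix(M.T@G).as_rotvec().round(3)
def here():
    s=readout.get_state();M=RC.T@Rt(s)
    return incase(s["tool_pos"]).round(1),"lean",round(float(np.arctan2(-M[0,2],-M[2,2])),3),"F",(RC.T@s["wrist_force"]).round(1),"gap",round(s["finger_gap"]*1000,1),"t",round(s["clock"],2)
E
python3 - <<'E'
from h import *
im=cv2.imread("pics/w1.png");C=np.load("pics/C1.npy")*1000
hsv=cv2.cvtColor(im,cv2.COLOR_BGR2HSV)
k=(hsv[...,0]>12)&(hsv[...,0]<32)&(hsv[...,1]>120)&(C[...,2]>195)&(C[...,2]<250)
print("brass",k.sum(),C[k].min(0),C[k].max(0),np.median(C[k],0))
v,u=np.nonzero(k);print(u.min(),u.max(),v.min(),v.max())
for z in range(204,236,3):
    q=C[k&(abs(C[...,2]-z)<1.5)]
    if len(q):print(z,len(q),q.mean(0).round(1))
b=(abs(C[...,1])<22)&(abs(C[...,1])>8)&(C[...,2]>160)&(C[...,2]<225)
for x in range(-40,60,6):
    q=C[b&(abs(C[...,0]-x)<2)]
    if len(q):print("rod",x,np.median(q,0).round(1),q[:,1].min().round(1),q[:,1].max().round(1))
print(here())
n=np.array([.45,.89]);bar=np.array([-32,207.5])
for h in(70,11):
    p=bar+n*h;print(h,p,goal(p[0],0,p[1],.466))
E
```

```text
brass 45 [-22.80309586  -6.65721054 228.40926923] [-18.51827092   3.61250581 232.00978953] [-19.71616558  -3.24633584 229.37116026]
304 319 250 256
228 27 [-19.6  -1.6 229. ]
231 18 [-20.4  -3.9 230.2]
rod -34 [-32.7 -10.6 209.5] -21.2 17.8
rod -28 [-28.7   8.9 207.2] -20.5 18.0
rod -22 [-22.   14.2 203.7] -20.6 18.1
rod -16 [-16.  -17.5 200.7] -20.7 17.3
rod -10 [-10.  -16.9 197.8] -20.7 17.4
rod -4 [ -3.9 -16.9 194.8] -20.8 17.5
rod 2 [  2.  -17.  191.9] -20.9 17.5
rod 8 [  8.   14.4 189. ] -20.2 17.6
rod 14 [ 14.2  13.  187. ] -21.7 19.3
rod 20 [ 19.8 -16.3 184.1] -21.8 19.4
rod 26 [ 26.   -1.7 181.2] -21.9 18.5
rod 32 [ 32.  -15.7 177.9] -21.9 18.5
rod 38 [ 37.8 -15.8 175.3] -22.0 18.6
rod 44 [ 44.3  -9.7 172.5] -21.3 18.7
rod 50 [ 48.5  -9.4 175. ] -11.8 9.0
(array([  6.2,  -4.2, 301.5]), 'lean', 0.001, 'F', array([ 0.6, -0.4, -0.2]), 'gap', 85.1, 't', 2.2)
70 [ -0.5 269.8] (array([-0.66, -0.42,  3.17]), array([ 0.   , -0.465, -0.002]))
11 [-27.05 217.29] (array([-3.32, -0.42,  8.42]), array([ 0.   , -0.465, -0.002]))
```

Emit:
{"api": "play_rows", "payload": {"targets": [[-0.7, -0.27, 3, 0, -0.15, 0, 8.5], [-0.7, -0.27, 3, 0, -0.3, 0, 8.5], [-0.7, -0.27, 3, 0, -0.45, 0, 8.5], [-0.7, -0.27, 3.1, 0, -0.45, 0, 8.5], [-0.7, -0.27, 3.1, 0, -0.45, 0, 8.5], [-0.7, -0.27, 3.1, 0, -0.45, 0, 8.5]]}}

```text
clock: 2.8
tool_pos: [0.5126, 0.0465, 0.2718]
eef_rot: [0.013, 0.973, 0.057, -0.221]
wrist_force: [0.2, -0.5, 1.0]
finger_gap: 0.0851
grasp_force: 0.0
```

Run:
```python
from h import *
print(here());print(goal(-27.7,-1.5,216.9,.45))
```

```text
(array([ -0.5,  -0.7, 271.8]), 'lean', 0.446, 'F', array([ 0.1, -0.5,  1. ]), 'gap', 85.1, 't', 2.8)
(array([-0.08,  0.08,  6.12]), array([ 0.   , -0.004, -0.001]))
```

Emit:
{"api": "play_rows", "payload": {"targets": [[-0.1, 0.08, 2, 0, 0, 0, 8.5], [-0.1, 0.08, 4, 0, 0, 0, 6], [-0.1, 0.08, 5, 0, 0, 0, 4], [-0.1, 0.08, 6.1, 0, 0, 0, 3], [-0.1, 0.08, 6.1, 0, 0, 0, 2], [-0.1, 0.08, 6.1, 0, 0, 0, 1.6], [-0.1, 0.08, 6.1, 0, 0, 0, 1.6], [-0.1, 0.08, 6.1, 0, 0, 0, 1.6], [-0.1, 0.08, 6.1, 0, 0, 0, 1], [-0.1, 0.08, 6.1, 0, 0, 0, 0.8], [-0.1, 0.08, 6.1, 0, 0, 0, 0.6], [-0.1, 0.08, 6.1, 0, 0, 0, 0.6]]}}

```text
clock: 4.0
tool_pos: [0.4855, 0.043, 0.2158]
eef_rot: [0.013, 0.973, 0.058, -0.223]
wrist_force: [0.6, 0.5, 0.7]
finger_gap: 0.0099
grasp_force: 58.5
```

Run:
```python
from h import *
print(here())
p,d=eyes.snapshot("wrist");q,_=eyes.snapshot("side")
cv2.imwrite("pics/g.png",np.hstack([cv2.resize(p[150:400,170:470],(480,400)),cv2.resize(q[150:230,300:380],(320,400)) if 0 else cv2.resize(q[140:220,310:374],(320,400),interpolation=2)]))
```

```text
(array([-27.8,  -1. , 215.8]), 'lean', 0.45, 'F', array([0.6, 0.4, 0.7]), 'gap', 9.9, 't', 4.0)
```

View pics/g.png

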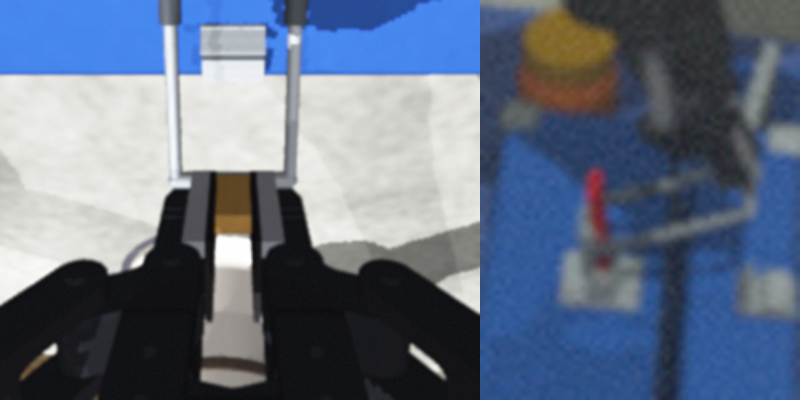

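The tab is held between the pads at (235,200), with fingertips just above the bar, and the lever is still upright. Next I'll compute the joint lever and bail arc that carries the bar over the step.

```bash
cat >> h.py <<'E'
H=9.9
def tcp(bar,be): n=np.array([np.sin(be),np.cos(be)]);return np.asarray(bar)+H*n
def hinge(psi): return np.array([35+27*np.cos(psi),143+27*np.sin(psi)])
def barpose(bar):
    """bail angle for bar (case mm): hinge on circle at 85 mm, lever-up branch"""
    from scipy.optimize import brentq
    f=lambda p:np.linalg.norm(hinge(p)-bar)-85
    try: psi=brentq(f,np.radians(50),np.radians(100))
    except ValueError: psi=np.radians(100)
    d=np.asarray(bar)-hinge(psi);return np.degrees(psi)+10,np.arctan2(d[1],-d[0])
E
python3 - <<'E'
from h import *
t0=tcp(hinge(np.radians(73))+85*np.array([-np.cos(.447),np.sin(.447)]),.447);print(t0,here())
for k in range(1,11):
    f=k/10;psi=np.radians(73+22*f);be=.447+f*(-.309-.447)
    bar=hinge(psi)+85*np.array([-np.cos(be),np.sin(be)])
    t=tcp(bar,be);print(bar.round(1),be.round(3),*goal(t[0],-1.,t[1],be))
E
```

```text
[-29.47514313 214.48982342] (array([-27.8,  -1. , 215.8]), 'lean', 0.45, 'F', array([-0.3,  0.3,  0.7]), 'gap', 9.2, 't', 4.1)Traceback (most recent call last):
  File "<stdin>", line 6, in <module>
AttributeError: 'float' object has no attribute 'round'
```

Run:
```python
from h import *
for k in range(1,11):
    f=k/10;psi=np.radians(70+25*f);be=.447+f*(-.309-.447)
    bar=hinge(psi)+85*np.array([-np.cos(be),np.sin(be)])
    t=tcp(bar,be);print(bar.round(1),round(be,3),*goal(t[0],-1.,t[1],be))
```

```text
[-36.1 199.6] 0.371 [-0.12  0.    0.83] [-0.     0.078 -0.   ]
[-39.3 193.9] 0.296 [-0.23  0.    1.5 ] [-0.     0.154 -0.   ]
[-42.1 187.9] 0.22 [-0.3   0.    2.17] [-0.    0.23 -0.  ]
[-44.4 181.8] 0.145 [-0.32  0.    2.84] [-0.     0.305 -0.   ]
[-46.3 175.6] 0.069 [-0.28  0.    3.5 ] [-0.     0.381 -0.   ]
[-47.6 169.3] -0.007 [-0.2   0.    4.16] [-0.     0.456 -0.   ]
[-48.5 163. ] -0.082 [-0.07  0.    4.8 ] [-0.     0.532 -0.   ]
[-48.9 156.6] -0.158 [0.11 0.   5.43] [-0.     0.608 -0.   ]
[-48.9 150.3] -0.233 [0.33 0.   6.05] [-0.     0.683 -0.   ]
[-48.3 144. ] -0.309 [0.59 0.   6.64] [-0.     0.759 -0.   ]
```

Emit:
{"api": "play_rows", "payload": {"targets": [[-0.06, 0, 0.45, 0, 0.04, 0, 0.6], [-0.12, 0, 0.83, 0, 0.078, 0, 0.6], [-0.18, 0, 1.17, 0, 0.116, 0, 0.6], [-0.23, 0, 1.5, 0, 0.154, 0, 0.6], [-0.27, 0, 1.84, 0, 0.192, 0, 0.6], [-0.3, 0, 2.17, 0, 0.23, 0, 0.6], [-0.31, 0, 2.5, 0, 0.268, 0, 0.6], [-0.32, 0, 2.84, 0, 0.305, 0, 0.6], [-0.3, 0, 3.17, 0, 0.343, 0, 0.6], [-0.28, 0, 3.5, 0, 0.381, 0, 0.6], [-0.24, 0, 3.83, 0, 0.419, 0, 0.6], [-0.2, 0, 4.16, 0, 0.456, 0, 0.6], [-0.14, 0, 4.48, 0, 0.494, 0, 0.6], [-0.07, 0, 4.8, 0, 0.532, 0, 0.6], [0.02, 0, 5.12, 0, 0.57, 0, 0.6], [0.11, 0, 5.43, 0, 0.608, 0, 0.6], [0.11, 0, 5.43, 0, 0.608, 0, 0.6]]}}

```text
clock: 5.8
tool_pos: [0.4618, 0.0399, 0.1662]
eef_rot: [-0.004, 0.995, 0.059, 0.079]
wrist_force: [-1.1, 1.3, 0.5]
finger_gap: 0.0097
grasp_force: 58.6
```

Run:
```python
from h import *
print(here(),readout.get_state()["grasp_force"])
m,T=camT("wrist");p,d=eyes.snapshot("wrist");q,_=eyes.snapshot("side")
C=(cloud(m,T,d)-C0)@RC*1000
hsv=cv2.cvtColor(p,cv2.COLOR_BGR2HSV)
cv2.imwrite("pics/g2.png",np.hstack([cv2.resize(p[150:400,170:470],(480,400)),cv2.resize(q[150:230,300:364],(320,400),interpolation=2)]))
red=((hsv[...,0]<6)|(hsv[...,0]>174))&(hsv[...,1]>150)&(C[...,2]>150)
print(C[red].max(0),C[red].min(0),np.median(C[red],0))
# rods
b=(abs(abs(C[...,1]+1.5)-18)<3)&(C[...,2]>142)&(C[...,2]<200)
for x in range(-60,50,6):
    k=b&(abs(C[...,0]-x)<1.5)
    if k.any():print(x,np.median(C[k],0).round(1),end=';')
```

```text
(array([-51.7,  -1.2, 166.2]), 'lean', -0.158, 'F', array([-1. ,  1.4,  0.5]), 'gap', 9.7, 't', 5.8) 58.61757516860962
[ 28.89599671   8.23735846 321.03067524] [  8.34225593 -11.10241676 184.33148775] [ 23.13037162  -1.58262024 199.94109102]
-48 [-48.2 -16.7 184.4];-42 [-42.  -17.  159.1];-36 [-35.9 -17.1 160.4];-30 [-30.   14.  161.4];-24 [-24.1 -17.  162.3];-18 [-18.   14.1 163.3];-12 [-11.9 -17.  164.4];-6 [ -5.9 -17.2 165.4];0 [ -0.  -16.5 167.7];6 [  6.1  13.5 168.7];12 [ 11.9  13.6 169.7];18 [ 18.   13.5 170.8];24 [ 24.   13.6 172. ];30 [ 30.   13.6 172.9];36 [ 35.4  13.7 172.6];
```

View pics/g2.png

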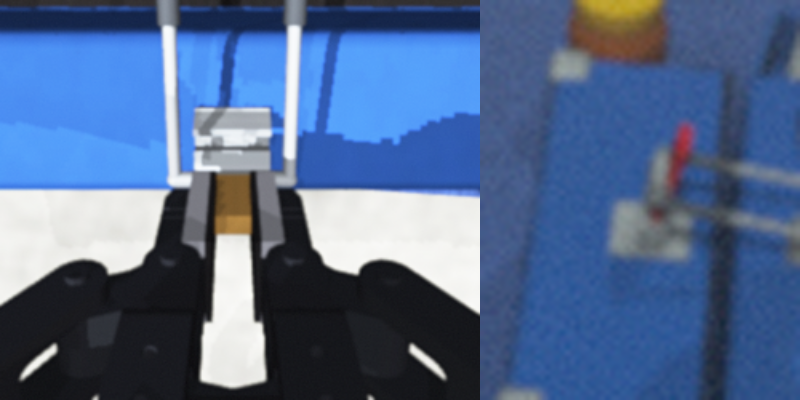

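The tab is still held. The lever leans to the lid at (683,150) in the right pane, and the bar sits above the keeper, visible at (232,140) in the left pane, with forces near zero. Next comes lowering the bar to the step.

Run:
```python
from h import *
for b in((-49.5,150),(-49,145),(-48.7,143),(-48.7,142),(-48.5,141),(-48.5,140),(-48.5,139)):
    phi,be=barpose(b);t=tcp(b,be);print(b,phi.round(1),be.round(3),*goal(t[0],-1.2,t[1],be))
```

```text
(-49.5, 150) 104.0 -0.237 [-0.16  0.    0.67] [ 0.001  0.081 -0.   ]
(-49, 145) 105.8 -0.297 [-0.24  0.    1.17] [ 0.001  0.141 -0.   ]
(-48.7, 143) 106.5 -0.321 [-0.27  0.    1.38] [ 0.001  0.165 -0.   ]
(-48.7, 142) 107.2 -0.333 [-0.3   0.    1.48] [ 0.001  0.177 -0.   ]
(-48.5, 141) 107.5 -0.345 [-0.3   0.    1.58] [ 0.001  0.189 -0.   ]
(-48.5, 140) 108.2 -0.357 [-0.33  0.    1.69] [ 0.001  0.201 -0.   ]
(-48.5, 139) 109.0 -0.369 [-0.36  0.    1.79] [ 0.001  0.213 -0.   ]
```

Emit:
{"api": "play_rows", "payload": {"targets": [[-0.08, 0, 0.35, 0, 0.04, 0, 0.6], [-0.16, 0, 0.67, 0, 0.081, 0, 0.6], [-0.2, 0, 0.92, 0, 0.11, 0, 0.6], [-0.24, 0, 1.17, 0, 0.141, 0, 0.6], [-0.27, 0, 1.38, 0, 0.165, 0, 0.6], [-0.27, 0, 1.38, 0, 0.165, 0, 0.6], [-0.27, 0, 1.38, 0, 0.165, 0, 0.6]]}}

```text
clock: 6.6
tool_pos: [0.4625, 0.0402, 0.1525]
eef_rot: [-0.01, 0.985, 0.059, 0.16]
wrist_force: [-2.6, 1.8, 0.6]
finger_gap: 0.0095
grasp_force: 58.6
```

Emit:
{"api": "play_rows", "payload": {"targets": [[-0.03, 0, 0.1, 0, 0.012, 0, 0.6], [-0.03, 0, 0.1, 0, 0.012, 0, 0.6], [-0.03, 0, 0.1, 0, 0.012, 0, 0.6]]}}

```text
clock: 6.9
tool_pos: [0.4627, 0.0402, 0.1515]
eef_rot: [-0.01, 0.984, 0.059, 0.167]
wrist_force: [0.1, 0.3, -0.8]
finger_gap: 0.0098
grasp_force: 58.6
```

Emit:
{"api": "play_rows", "payload": {"targets": [[0.0, 0, 0.1, 0, 0.012, 0, 0.6], [0.0, 0, 0.1, 0, 0.012, 0, 0.6], [0.0, 0, 0.1, 0, 0.012, 0, 0.6]]}}

```text
clock: 7.2
tool_pos: [0.4628, 0.0402, 0.1505]
eef_rot: [-0.01, 0.983, 0.059, 0.172]
wrist_force: [0.4, 0.4, -0.3]
finger_gap: 0.0097
grasp_force: 58.6
```

Emit:
{"api": "play_rows", "payload": {"targets": [[-0.03, 0, 0.1, 0, 0.012, 0, 0.6], [-0.03, 0, 0.1, 0, 0.012, 0, 0.6], [-0.03, 0, 0.1, 0, 0.012, 0, 0.6]]}}

```text
clock: 7.5
tool_pos: [0.4628, 0.0402, 0.1494]
eef_rot: [-0.011, 0.982, 0.058, 0.178]
wrist_force: [-1.0, 1.0, 0.2]
finger_gap: 0.0096
grasp_force: 58.6
```

```bash
cat >> h.py <<'E'
def bar():
    p,_,L=here()[:3];return "bar",(p[[0,2]]-H*np.array([np.sin(L),np.cos(L)])).round(1)
E
python3 -c "
from h import *
print(here(),bar())"
```

```text
(array([-50.7,  -1.1, 149.4]), 'lean', -0.359, 'F', array([-0.9,  1.1,  0.2]), 'gap', 9.6, 't', 7.5) ('bar', array([-47.2, 140.1]))
```

Emit:
{"api": "play_rows", "payload": {"targets": [[-0.08, 0, 0.07, 0, 0.01, 0, 0.6], [-0.08, 0, 0.07, 0, 0.01, 0, 0.6], [-0.08, 0, 0.07, 0, 0.01, 0, 0.6]]}}

```text
clock: 7.8
tool_pos: [0.4625, 0.0401, 0.1485]
eef_rot: [-0.011, 0.981, 0.058, 0.183]
wrist_force: [1.2, 0.8, -0.1]
finger_gap: 0.0096
grasp_force: 58.6
```

Emit:
{"api": "play_rows", "payload": {"targets": [[-0.02, 0, 0.05, 0, 0.005, 0, 0.6], [-0.02, 0, 0.05, 0, 0.005, 0, 0.6], [-0.02, 0, 0.05, 0, 0.005, 0, 0.6]]}}

```text
clock: 8.1
tool_pos: [0.4626, 0.0401, 0.1482]
eef_rot: [-0.011, 0.981, 0.058, 0.186]
wrist_force: [-1.8, 0.6, 5.3]
finger_gap: 0.0094
grasp_force: 59.2
```

Emit:
{"api": "play_rows", "payload": {"targets": [[-0.02, 0, 0.05, 0, 0.005, 0, 0.6], [-0.02, 0, 0.05, 0, 0.005, 0, 0.6], [-0.02, 0, 0.05, 0, 0.005, 0, 0.6]]}}

```text
clock: 8.4
tool_pos: [0.4628, 0.0401, 0.1479]
eef_rot: [-0.011, 0.98, 0.058, 0.189]
wrist_force: [-4.5, -0.1, 10.3]
finger_gap: 0.0093
grasp_force: 59.9
```

```bash
python3 -c "
from h import *
print(here(),bar())"
```

```text
(array([-50.7,  -1.2, 147.9]), 'lean', -0.38, 'F', array([-4.5,  0.5, 10.3]), 'gap', 9.3, 't', 8.4) ('bar', array([-47. , 138.7]))
```

Emit:
{"api": "play_rows", "payload": {"targets": [[0.05, 0, 0.02, 0, 0, 0, 0.6], [0.09, 0, 0.04, 0, 0, 0, 0.6], [0.09, 0, 0.04, 0, 0, 0, 0.6]]}}

```text
clock: 8.7
tool_pos: [0.4636, 0.0402, 0.1476]
eef_rot: [-0.011, 0.98, 0.058, 0.188]
wrist_force: [-0.1, 0.9, 5.8]
finger_gap: 0.0098
grasp_force: 59.1
```

Emit:
{"api": "play_rows", "payload": {"targets": [[0.05, 0, 0.02, 0, 0, 0, 0.6], [0.09, 0, 0.04, 0, 0, 0, 0.6], [0.09, 0, 0.04, 0, 0, 0, 0.6]]}}

```text
clock: 9.0
tool_pos: [0.4641, 0.0403, 0.1471]
eef_rot: [-0.011, 0.98, 0.058, 0.188]
wrist_force: [-0.7, 1.5, 3.5]
finger_gap: 0.0094
grasp_force: 58.9
```

Emit:
{"api": "play_rows", "payload": {"targets": [[0.05, 0, 0.02, 0, 0, 0, 0.6], [0.09, 0, 0.04, 0, 0, 0, 0.6], [0.09, 0, 0.04, 0, 0, 0, 0.6]]}}

```text
clock: 9.3
tool_pos: [0.4646, 0.0403, 0.1468]
eef_rot: [-0.011, 0.98, 0.058, 0.187]
wrist_force: [-2.1, 1.1, 1.2]
finger_gap: 0.0096
grasp_force: 58.8
```

```bash
python3 -c "
from h import *
print(here(),bar())"
```

```text
(array([-48.8,  -1.2, 146.8]), 'lean', -0.378, 'F', array([-2. ,  1.4,  1.2]), 'gap', 9.6, 't', 9.3) ('bar', array([-45.1, 137.6]))
```

Emit:
{"api": "play_rows", "payload": {"targets": [[-0.02, 0, 0.05, 0, 0.006, 0, 0.6], [-0.04, 0, 0.09, 0, 0.012, 0, 0.6], [-0.04, 0, 0.09, 0, 0.012, 0, 0.6]]}}

```text
clock: 9.6
tool_pos: [0.4649, 0.0403, 0.146]
eef_rot: [-0.012, 0.979, 0.058, 0.194]
wrist_force: [-1.6, 1.0, 0.7]
finger_gap: 0.0094
grasp_force: 58.7
```

Emit:
{"api": "play_rows", "payload": {"targets": [[0.02, 0, 0.06, 0, 0.006, 0, 0.6], [0.02, 0, 0.11, 0, 0.012, 0, 0.6], [0.02, 0, 0.11, 0, 0.012, 0, 0.6]]}}

```text
clock: 9.9
tool_pos: [0.4655, 0.0404, 0.1451]
eef_rot: [-0.012, 0.978, 0.058, 0.2]
wrist_force: [-2.9, 1.2, 1.7]
finger_gap: 0.0094
grasp_force: 58.7
```

```bash
python3 -c "
from h import *
print(here(),bar())"
```

```text
(array([-48. ,  -1.2, 145.1]), 'lean', -0.403, 'F', array([-2.7,  1.5,  1.7]), 'gap', 9.4, 't', 9.9) ('bar', array([-44.1, 136. ]))
```

Emit:
{"api": "play_rows", "payload": {"targets": [[-0.02, 0, 0.05, 0, 0.006, 0, 0.6], [-0.04, 0, 0.09, 0, 0.012, 0, 0.6], [-0.04, 0, 0.09, 0, 0.012, 0, 0.6]]}}

```text
clock: 10.2
tool_pos: [0.4659, 0.0405, 0.1444]
eef_rot: [-0.012, 0.977, 0.058, 0.206]
wrist_force: [-1.2, 0.9, 0.8]
finger_gap: 0.0096
grasp_force: 58.7
```

Emit:
{"api": "play_rows", "payload": {"targets": [[-0.02, 0, 0.05, 0, 0.006, 0, 0.6], [-0.04, 0, 0.09, 0, 0.012, 0, 0.6], [-0.04, 0, 0.09, 0, 0.012, 0, 0.6]]}}

```text
clock: 10.5
tool_pos: [0.4662, 0.0406, 0.1435]
eef_rot: [-0.013, 0.975, 0.058, 0.212]
wrist_force: [-0.4, 1.7, 0.6]
finger_gap: 0.0094
grasp_force: 58.7
```

Emit:
{"api": "play_rows", "payload": {"targets": [[-0.02, 0, 0.05, 0, 0.006, 0, 0.6], [-0.02, 0, 0.05, 0, 0.006, 0, 0.6], [-0.02, 0, 0.05, 0, 0.006, 0, 0.6]]}}

```text
clock: 10.8
tool_pos: [0.4662, 0.0406, 0.143]
eef_rot: [-0.013, 0.975, 0.058, 0.215]
wrist_force: [-0.3, 1.0, 0.1]
finger_gap: 0.0091
grasp_force: 58.6
```

```bash
python3 -c "
from h import *
print(here(),bar())"
```

```text
(array([-47.3,  -1.1, 143. ]), 'lean', -0.434, 'F', array([-0.2,  1.1,  0.1]), 'gap', 9.1, 't', 10.8) ('bar', array([-43.1, 134. ]))
```

Emit:
{"api": "play_rows", "payload": {"targets": [[-0.02, 0, 0.05, 0, 0.006, 0, 0.6], [-0.03, 0, 0.07, 0, 0.008, 0, 0.6], [-0.03, 0, 0.07, 0, 0.008, 0, 0.6]]}}

```text
clock: 11.1
tool_pos: [0.4664, 0.0406, 0.1425]
eef_rot: [-0.013, 0.974, 0.058, 0.219]
wrist_force: [-2.8, 0.9, 7.3]
finger_gap: 0.0095
grasp_force: 59.4
```

Emit:
{"api": "play_rows", "payload": {"targets": [[0.05, 0, 0.02, 0, 0, 0, 0.6], [0.09, 0, 0.04, 0, 0, 0, 0.6], [0.09, 0, 0.04, 0, 0, 0, 0.6]]}}

```text
clock: 11.4
tool_pos: [0.4666, 0.0406, 0.1423]
eef_rot: [-0.012, 0.974, 0.058, 0.218]
wrist_force: [-11.1, 0.8, 17.2]
finger_gap: 0.0095
grasp_force: 60.7
```

Emit:
{"api": "play_rows", "payload": {"targets": [[0.05, 0, 0.02, 0, 0, 0, 0.6], [0.09, 0, 0.04, 0, 0, 0, 0.6], [0.09, 0, 0.04, 0, 0, 0, 0.6]]}}

```text
clock: 11.7
tool_pos: [0.4674, 0.0406, 0.1423]
eef_rot: [-0.012, 0.974, 0.058, 0.218]
wrist_force: [-12.2, 0.6, 18.3]
finger_gap: 0.0099
grasp_force: 60.9
```

Emit:
{"api": "play_rows", "payload": {"targets": [[0.05, 0, 0.02, 0, 0, 0, 0.6], [0.09, 0, 0.04, 0, 0, 0, 0.6], [0.09, 0, 0.04, 0, 0, 0, 0.6]]}}

```text
clock: 12.0
tool_pos: [0.4686, 0.0407, 0.1424]
eef_rot: [-0.012, 0.974, 0.058, 0.219]
wrist_force: [-9.8, -0.4, 15.9]
finger_gap: 0.0098
grasp_force: 60.5
```

```bash
python3 -c "
from h import *
print(here(),bar())"
```

```text
(array([-44.9,  -1.3, 142.4]), 'lean', -0.441, 'F', array([-9.8,  0.8, 15.9]), 'gap', 9.8, 't', 12.0) ('bar', array([-40.7, 133.4]))
```

Emit:
{"api": "play_rows", "payload": {"targets": [[0.02, 0, -0.04, 0, 0, 0, 0.6], [0.02, 0, -0.04, 0, 0, 0, 0.6], [0.02, 0, -0.04, 0, 0, 0, 0.6]]}}

```text
clock: 12.3
tool_pos: [0.4685, 0.0407, 0.1426]
eef_rot: [-0.013, 0.974, 0.058, 0.218]
wrist_force: [-6.1, -0.1, 7.6]
finger_gap: 0.0101
grasp_force: 59.7
```

Emit:
{"api": "play_rows", "payload": {"targets": [[0.05, 0, 0.02, 0, 0, 0, 0.6], [0.09, 0, 0.04, 0, 0, 0, 0.6], [0.09, 0, 0.04, 0, 0, 0, 0.6]]}}

```text
clock: 12.6
tool_pos: [0.4687, 0.0407, 0.1424]
eef_rot: [-0.012, 0.974, 0.058, 0.218]
wrist_force: [-12.5, 0.4, 18.6]
finger_gap: 0.0095
grasp_force: 61.0
```

Run:
```python
from h import *
print(here(),bar())
m,T=camT("wrist");p,d=eyes.snapshot("wrist")
C=(cloud(m,T,d)-C0)@RC*1000
cv2.imwrite("pics/g3.png",cv2.resize(p[130:330,170:470],(780,520),interpolation=2))
# seam gap in case frame & keeper lip
for y0 in (-9,0,9,60):
  k0=(abs(C[...,1]-y0)<4)
  print(y0,[(x,float(np.median(C[k0&(abs(C[...,0]-x)<.6),2]).round(1))) for x in range(-48,6,1) if (k0&(abs(C[...,0]-x)<.6)).any()])
```

```text
(array([-44.8,  -1.3, 142.4]), 'lean', -0.44, 'F', array([-12.3,   1.9,  18.6]), 'gap', 9.5, 't', 12.6) ('bar', array([-40.6, 133.4]))
-9 [(-48, 174.9), (-47, 172.4), (-46, 170.3), (-45, 168.4), (-44, 166.5), (-43, 164.3), (-42, 162.3), (-41, 159.9), (-40, 157.9), (-39, 155.8), (-38, 153.4), (-37, 151.1), (-36, 137.2), (-35, 135.3), (-34, 133.6), (-33, 131.5), (-32, 129.7), (-31, 129.7), (-30, 129.9), (-29, 129.8), (-28, 129.9), (-27, 130.0), (-26, 130.1), (-25, 129.9), (-24, 130.1), (-23, 130.1), (-22, 130.0), (-21, 130.1), (-20, 130.2), (-19, 130.0), (-18, 130.3), (-17, 130.5), (-16, 130.5), (-15, 130.6), (-14, 130.5), (-13, 130.4), (-12, 130.1), (-11, 130.0), (-10, 129.5), (-9, 129.1), (-8, 128.4), (-7, 126.8), (-6, 125.7), (-1, 116.9), (0, 108.1), (1, 128.0), (2, 130.4), (3, 131.2), (4, 131.3), (5, 131.7)]
0 [(-48, 156.6), (-47, 154.7), (-46, 152.6), (-45, 150.8), (-44, 148.4), (-43, 146.7), (-42, 144.6), (-41, 142.3), (-40, 140.9), (-39, 141.0), (-38, 141.1), (-37, 139.5), (-36, 137.0), (-35, 135.3), (-34, 133.4), (-33, 131.9), (-32, 130.1), (-31, 129.9), (-30, 307.9), (-29, 129
[... 1053 characters left out ...]
), (4, 131.6), (5, 131.5)]
60 [(-48, 129.0), (-47, 129.2), (-46, 129.2), (-45, 129.4), (-44, 129.5), (-43, 129.3), (-42, 129.4), (-41, 129.4), (-40, 129.2), (-39, 129.5), (-38, 129.5), (-37, 129.6), (-36, 129.7), (-35, 129.6), (-34, 129.6), (-33, 129.6), (-32, 129.9), (-31, 130.1), (-30, 129.8), (-29, 129.7), (-28, 130.0), (-27, 129.7), (-26, 129.9), (-25, 129.9), (-24, 129.9), (-23, 130.0), (-22, 130.0), (-21, 130.4), (-20, 130.4), (-19, 130.3), (-18, 130.2), (-17, 130.3), (-16, 130.3), (-15, 130.3), (-14, 130.6), (-13, 130.8), (-12, 130.5), (-11, 129.8), (-10, 129.4), (-9, 129.3), (-8, 129.1), (-7, 126.9), (-6, 126.2), (0, 107.7), (1, 127.4), (2, 130.5), (3, 131.3), (4, 131.2), (5, 131.4)]
```

View pics/g3.png

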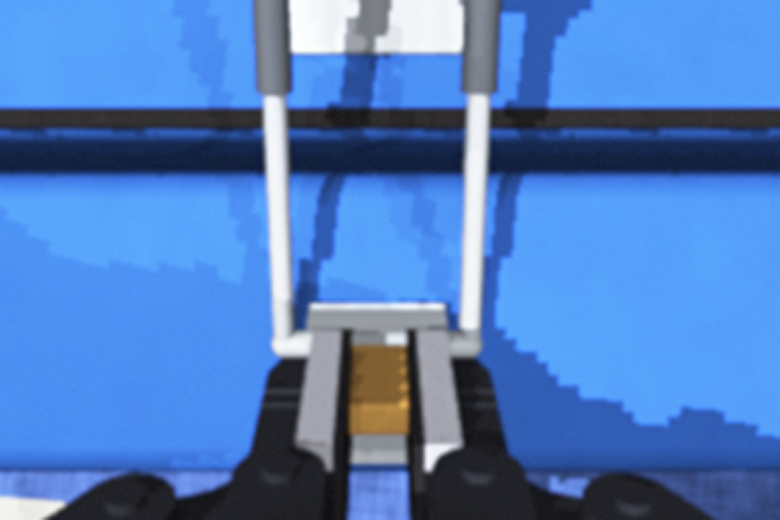

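The bar lies behind the lip, across the groove at about (380,345), between the rods. The lip edge at x -40.5 matches the bar position of about -40.6. Next I'll ease the downward load, pull slightly towards the seam, and try a gentle lift to check the hook.

Emit:
{"api": "play_rows", "payload": {"targets": [[0.03, 0, -0.07, 0, 0, 0, 0.6], [0.03, 0, -0.07, 0, 0, 0, 0.6], [0.03, 0, -0.07, 0, 0, 0, 0.6]]}}

```text
clock: 12.95
tool_pos: [0.4686, 0.0407, 0.1427]
eef_rot: [-0.013, 0.974, 0.058, 0.217]
wrist_force: [-6.5, 0.4, 6.9]
finger_gap: 0.0096
grasp_force: 59.4
```

Emit:
{"api": "play_rows", "payload": {"targets": [[0.07, 0, 0.0, 0, 0, 0, 0.6], [0.07, 0, 0.0, 0, 0, 0, 0.6], [0.07, 0, 0.0, 0, 0, 0, 0.6]]}}

```text
clock: 13.25
tool_pos: [0.4686, 0.0407, 0.1426]
eef_rot: [-0.013, 0.974, 0.058, 0.217]
wrist_force: [-9.3, 0.6, 8.2]
finger_gap: 0.0095
grasp_force: 59.7
```

Emit:
{"api": "play_rows", "payload": {"targets": [[0.04, 0, -0.07, 0, 0, 0, 0.6], [0.04, 0, -0.07, 0, 0, 0, 0.6], [0.04, 0, -0.07, 0, 0, 0, 0.6]]}}

```text
clock: 13.55
tool_pos: [0.4685, 0.0407, 0.1431]
eef_rot: [-0.013, 0.974, 0.058, 0.217]
wrist_force: [-6.0, 1.7, 0.1]
finger_gap: 0.0095
grasp_force: 58.9
```

```bash
python3 -c "
from h import *
print(here(),bar())"
```

```text
(array([-45. ,  -1.3, 143.1]), 'lean', -0.437, 'F', array([-5.8,  2.4,  0.1]), 'gap', 9.5, 't', 13.55) ('bar', array([-40.8, 134.1]))
```

Emit:
{"api": "play_rows", "payload": {"targets": [[0.03, 0, -0.06, 0, 0, 0, 0.6], [0.06, 0, -0.12, 0, 0, 0, 0.6], [0.06, 0, -0.12, 0, 0, 0, 0.6]]}}

```text
clock: 13.85
tool_pos: [0.4683, 0.0406, 0.1444]
eef_rot: [-0.013, 0.975, 0.058, 0.216]
wrist_force: [-6.1, 1.8, -2.8]
finger_gap: 0.0097
grasp_force: 58.7
```

Emit:
{"api": "play_rows", "payload": {"targets": [[0.04, 0, -0.08, 0, 0, 0, 0.6], [0.04, 0, -0.08, 0, 0, 0, 0.6], [0.04, 0, -0.08, 0, 0, 0, 0.6]]}}

```text
clock: 14.15
tool_pos: [0.4682, 0.0406, 0.1451]
eef_rot: [-0.013, 0.975, 0.058, 0.216]
wrist_force: [-6.3, 1.5, -4.0]
finger_gap: 0.0095
grasp_force: 58.7
```

```bash
python3 -c "
from h import *
print(here(),bar())"
```

```text
(array([-45.3,  -1.3, 145.1]), 'lean', -0.437, 'F', array([-6. ,  2.2, -4. ]), 'gap', 9.5, 't', 14.15) ('bar', array([-41.1, 136.1]))
```

The bar rides up the leaning underside of the lip, with forces of -6 N in x and -4 N in z, so it is hooked. Now back down to the floor, then release.

Emit:
{"api": "play_rows", "payload": {"targets": [[-0.03, 0, 0.1, 0, 0, 0, 0.6], [-0.06, 0, 0.2, 0, 0, 0, 0.6], [-0.06, 0, 0.2, 0, 0, 0, 0.6], [-0.06, 0, 0.2, 0, 0, 0, 0.6]]}}

```text
clock: 14.55
tool_pos: [0.4687, 0.0406, 0.1432]
eef_rot: [-0.013, 0.975, 0.058, 0.216]
wrist_force: [-6.8, 0.8, -3.3]
finger_gap: 0.0093
grasp_force: 58.9
```

```bash
python3 -c "
from h import *
print(here(),bar())"
```

```text
(array([-44.8,  -1.4, 143.2]), 'lean', -0.437, 'F', array([-6.7,  1.7, -3.3]), 'gap', 9.3, 't', 14.55) ('bar', array([-40.6, 134.2]))
```

Emit:
{"api": "play_rows", "payload": {"targets": [[-0.02, 0, 0.06, 0, 0, 0, 0.6], [-0.02, 0, 0.07, 0, 0, 0, 0.6], [-0.02, 0, 0.07, 0, 0, 0, 0.6]]}}

```text
clock: 14.85
tool_pos: [0.4689, 0.0406, 0.1428]
eef_rot: [-0.012, 0.974, 0.058, 0.217]
wrist_force: [-10.7, 0.5, 5.3]
finger_gap: 0.0096
grasp_force: 59.8
```

Emit:
{"api": "play_rows", "payload": {"targets": [[0, 0, 0, 0, 0, 0, 1.6], [0, 0, 0, 0, 0, 0, 2.5], [0, 0, 0, 0, 0, 0, 3], [0, 0, 0, 0, 0, 0, 3], [0, 0, -1, 0, 0, 0, 3], [0, 0, -2, 0, 0, 0, 3], [0, 0, -4, 0, 0, 0, 3], [0, 0, -7, 0, 0, 0, 3], [0, 0, -10, 0, 0, 0, 3], [0, 0, -10, 0, 0.14, 0, 3], [0, 0, -10, 0, 0, 0, 3], [0, 0, -10, 0, 0, 0, 3]]}}

```text
clock: 16.05
tool_pos: [0.4298, 0.0357, 0.2364]
eef_rot: [-0.012, 0.974, 0.058, 0.22]
wrist_force: [-0.5, 0.7, -0.5]
finger_gap: 0.0297
grasp_force: 0.0
```

Run:
```python
from h import *
print(here())
m,T=camT("wrist");p,d=eyes.snapshot("wrist");q,_=eyes.snapshot("side")
C=(cloud(m,T,d)-C0)@RC*1000
cv2.imwrite("pics/g4.png",np.hstack([cv2.resize(p[100:400,140:500],(480,400)),cv2.resize(q[150:230,300:364],(320,400),interpolation=2)]))
hsv=cv2.cvtColor(p,cv2.COLOR_BGR2HSV)
red=((hsv[...,0]<6)|(hsv[...,0]>174))&(hsv[...,1]>150)&(C[...,2]>150)&(C[...,2]<220)
if red.any():print("red",C[red].max(0).round(1),C[red].min(0).round(1),np.median(C[red],0).round(1))
br=(hsv[...,0]>12)&(hsv[...,0]<32)&(hsv[...,1]>120)&(C[...,2]>125)&(C[...,2]<180)
if br.any():print("brass",C[br].max(0).round(1),C[br].min(0).round(1),np.median(C[br],0).round(1))
b=(abs(abs(C[...,1]+1.5)-17.5)<3)&(C[...,2]>130)&(C[...,2]<200)
print([tuple(np.median(C[b&(abs(C[...,0]-x)<1)&(C[...,2]>131.5)],0).round(1)[[0,2]]) for x in range(-46,44,5)])
```

```text
(array([-84. ,  -1.6, 236.4]), 'lean', -0.445, 'F', array([-0.4,  0.7, -0.5]), 'gap', 29.7, 't', 16.05)
red [ 31.6   7.9 203. ] [ 24.1 -10.8 150.4] [ 27.   -1.6 189. ]
brass [-42.2   3.6 159. ] [-52.9  -6.7 143.3] [-47.9  -1.5 155.7]
  return _methods._mean(a, axis=axis, dtype=dtype,
  ret = um.true_divide(
```

View pics/g4.png

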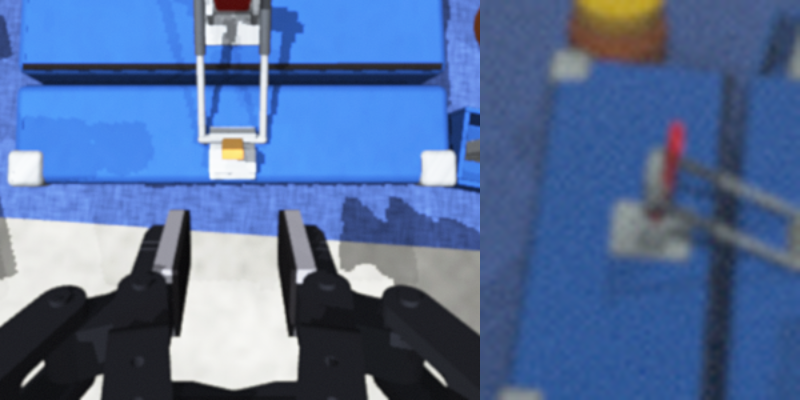

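The bar is seated in the groove at rod centre z of about 134.4. The tab stands free at (232,150), the lever is at about 96 degrees, and the gripper is clear. Now I'll close the fingers and go to the lid side of the lever tip.

```bash
cat >> h.py <<'E'
def press(phi,r=51,extra=0):
    f=np.radians(phi);u=np.array([np.cos(f),np.sin(f)]);n=np.array([-u[1],u[0]])
    c=np.array([35,143])+r*u+(3-extra)*n
    return c[0]-11,c[1]
E
python3 - <<'E'
from h import *
print(goal(-10,-1.5,235,0),goal(4,-1.5,195,0))
for f in(100,97,90,80): print(f,press(f))
E
```

```text
(array([6.77, 0.01, 3.16]), array([ 0.002, -0.443,  0.001])) (array([6.32, 0.  , 7.37]), array([ 0.002, -0.443,  0.001]))
100 (np.float64(12.189519679949932), np.float64(192.7042508706218))
97 (np.float64(14.80702503141352), np.float64(193.254245703492))
90 (np.float64(21.0), np.float64(194.0))
80 (np.float64(29.90163380197683), np.float64(193.7461399366234))
```

Emit:
{"api": "play_rows", "payload": {"targets": [[1.5, 0, 0.5, 0, -0.11, 0, 1], [3, 0, 1.2, 0, -0.22, 0, 0], [5, 0, 2.2, 0, -0.33, 0, 0], [6.8, 0, 3.2, 0, -0.443, 0, 0], [6.8, 0, 3.2, 0, -0.443, 0, 0], [6.8, 0, 3.2, 0, -0.443, 0, 0], [6.8, 0, 3.2, 0, -0.443, 0, 0], [6.5, 0, 5.2, 0, -0.443, 0, 0], [6.3, 0, 7.4, 0, -0.443, 0, 0], [6.3, 0, 7.4, 0, -0.443, 0, 0], [6.3, 0, 7.4, 0, -0.443, 0, 0]]}}

```text
clock: 17.25
tool_pos: [0.5155, 0.046, 0.195]
eef_rot: [0.0, 0.998, 0.059, -0.001]
wrist_force: [0.3, -0.5, 0.8]
finger_gap: -0.0006
grasp_force: 0.0
```

Run:
```python
from h import *
print(here())
for f in range(100,-1,-5): x,z=press(f);print(f,goal(x,-1.5,z,0)[0][[0,2]])
```

```text
(array([  2.3,  -1.6, 195. ]), 'lean', 0.002, 'F', array([ 0.2, -0.5,  0.8]), 'gap', -0.6, 't', 17.25)
100 [0.99 0.22]
95 [1.42 0.14]
90 [1.87 0.09]
85 [2.31 0.09]
80 [2.76 0.12]
75 [3.2  0.19]
70 [3.63 0.3 ]
65 [4.05 0.44]
60 [4.46 0.62]
55 [4.85 0.84]
50 [5.22 1.09]
45 [5.56 1.37]
40 [5.88 1.68]
35 [6.17 2.02]
30 [6.44 2.38]
25 [6.67 2.76]
20 [6.86 3.16]
15 [7.02 3.58]
10 [7.14 4.  ]
5 [7.23 4.44]
0 [7.27 4.89]
```

Push to about 75 degrees first, checking the forces.

Emit:
{"api": "play_rows", "payload": {"targets": [[0.5, 0, 0.1, 0, 0, 0, 0], [1, 0, 0.2, 0, 0, 0, 0], [1.4, 0, 0.14, 0, 0, 0, 0], [1.9, 0, 0.09, 0, 0, 0, 0], [1.9, 0, 0.09, 0, 0, 0, 0]]}}

```text
clock: 17.75
tool_pos: [0.5353, 0.0486, 0.1935]
eef_rot: [0.0, 0.998, 0.059, -0.001]
wrist_force: [-2.2, -1.0, 1.7]
finger_gap: -0.0002
grasp_force: 1.4
```

Emit:
{"api": "play_rows", "payload": {"targets": [[0.45, 0, 0, 0, 0, 0, 0], [0.9, 0, 0.03, 0, 0, 0, 0], [1.3, 0, 0.1, 0, 0, 0, 0], [1.3, 0, 0.1, 0, 0, 0, 0]]}}

```text
clock: 18.15
tool_pos: [0.5483, 0.0503, 0.1922]
eef_rot: [0.0, 0.998, 0.059, -0.001]
wrist_force: [-2.2, -1.2, 2.5]
finger_gap: 0.0002
grasp_force: 1.8
```

Run:
```python
from h import *
print(here())
m,T=camT("wrist");p,d=eyes.snapshot("wrist");q,_=eyes.snapshot("side")
cv2.imwrite("pics/g5.png",np.hstack([cv2.resize(p[:400,140:500],(432,480)),cv2.resize(q[150:230,300:360],(360,480),interpolation=2)]))
```

```text
(array([ 35.5,  -1.2, 192.2]), 'lean', 0.002, 'F', array([-2.3, -0.9,  2.5]), 'gap', 0.2, 't', 18.15)
```

View pics/g5.png

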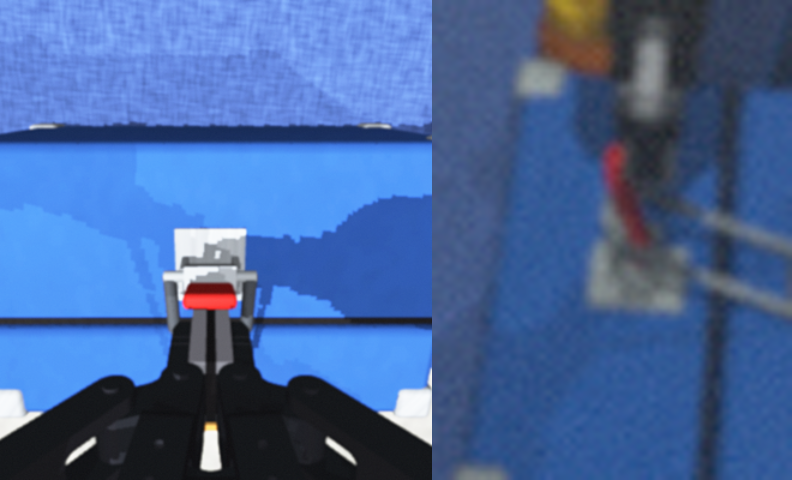

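The fingertips push the lever near its tip (red at (210,297)). The rods still run to the keeper, and the force is about 3 N. Continuing the arc.

Emit:
{"api": "play_rows", "payload": {"targets": [[0.35, 0, 0.05, 0, 0, 0, 0], [0.73, 0, 0.16, 0, 0, 0, 0], [1.14, 0, 0.34, 0, 0, 0, 0], [1.53, 0, 0.56, 0, 0, 0, 0], [1.9, 0, 0.81, 0, 0, 0, 0], [2.24, 0, 1.09, 0, 0, 0, 0], [2.24, 0, 1.09, 0, 0, 0, 0]]}}

```text
clock: 18.95
tool_pos: [0.5714, 0.0531, 0.1812]
eef_rot: [-0.0, 0.998, 0.059, -0.0]
wrist_force: [-1.9, -1.9, 2.0]
finger_gap: -0.0
grasp_force: 1.2
```

Emit:
{"api": "play_rows", "payload": {"targets": [[0.32, 0, 0.31, 0, 0, 0, 0], [0.6, 0, 0.65, 0, 0, 0, 0], [0.88, 0, 1.01, 0, 0, 0, 0], [0.88, 0, 1.01, 0, 0, 0, 0]]}}

```text
clock: 19.35
tool_pos: [0.58, 0.0543, 0.1709]
eef_rot: [-0.0, 0.998, 0.059, -0.0]
wrist_force: [0.3, 0.1, 1.7]
finger_gap: -0.0001
grasp_force: 0.4
```

Run:
```python
from h import *
print(here())
m,T=camT("wrist");p,d=eyes.snapshot("wrist")
C=(cloud(m,T,d)-C0)@RC*1000
k=(abs(C[...,1]-60)<8)
print([(x,float(np.median(C[k&(abs(C[...,0]-x)<.5),2]).round(1))) for x in range(-12,6) if (k&(abs(C[...,0]-x)<.5)).any()])
for f in range(30,-1,-5): x,z=press(f);print(f,goal(x,-1.5,z,0)[0][[0,2]])
```

```text
(array([ 67.3,  -1. , 170.9]), 'lean', 0.001, 'F', array([0.3, 0.1, 1.7]), 'gap', -0.1, 't', 19.35)
[]
30 [-0.03 -0.01]
25 [0.2  0.37]
20 [0.4  0.77]
15 [0.56 1.19]
10 [0.68 1.61]
5 [0.76 2.05]
0 [0.81 2.5 ]
```

The force has dropped to hinge friction only, which could mean the bar is no longer hooked. I'll look before going on.

Run:
```python
from h import *
p,d=eyes.snapshot("wrist");q,_=eyes.snapshot("side");t,_=eyes.snapshot("top")
cv2.imwrite("pics/g6.png",np.hstack([cv2.resize(t[190:275,265:365],(400,480),interpolation=2),cv2.resize(q[140:236,290:370],(400,480),interpolation=2)]))
```

```text
(no output)
```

View pics/g6.png

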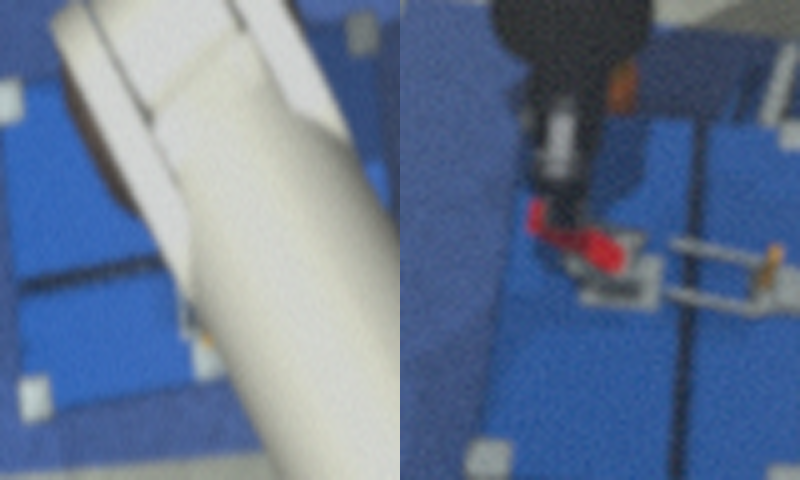

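The side crop shows the lever (red, about (575,235)) at roughly 30 degrees. The bail rods are still drawn straight from (675,290) to the keeper, and the tab is upright at (770,265). The bail has not turned with the lever, so the bar is caught, and the small force fits the shrinking moment arm near centre. Continuing down.

Emit:
{"api": "play_rows", "payload": {"targets": [[0.2, 0, 0.37, 0, 0, 0, 0], [0.4, 0, 0.77, 0, 0, 0, 0], [0.56, 0, 1.19, 0, 0, 0, 0], [0.68, 0, 1.61, 0, 0, 0, 0], [0.68, 0, 1.61, 0, 0, 0, 0]]}}

```text
clock: 20.05
tool_pos: [0.5853, 0.0545, 0.1539]
eef_rot: [0.0, 0.998, 0.059, -0.002]
wrist_force: [0.5, -0.5, -0.8]
finger_gap: -0.0001
grasp_force: 0.0
```

Emit:
{"api": "play_rows", "payload": {"targets": [[0.05, 0, 0.4, 0, 0, 0, 0], [0.1, 0, 0.7, 0, 0, 0, 0], [0.1, 0, 0.9, 0, 0, 0, 0], [0.1, 0, 0.9, 0, 0, 0, 0]]}}

```text
clock: 20.45
tool_pos: [0.5868, 0.0549, 0.1462]
eef_rot: [0.0, 0.998, 0.059, -0.001]
wrist_force: [-0.3, -0.7, 0.7]
finger_gap: 0.0
grasp_force: 0.0
```

```bash
python3 -c "
from h import *
print(here())"
```

```text
(array([ 74.2,  -1.2, 146.2]), 'lean', 0.002, 'F', array([-0.4, -0.7,  0.7]), 'gap', 0.0, 't', 20.45)
```

Emit:
{"api": "play_rows", "payload": {"targets": [[0, 0, 0.1, 0, 0, 0, 0], [0, 0, 0.2, 0, 0, 0, 0], [0, 0, 0.2, 0, 0, 0, 0], [0, 0, 0.2, 0, 0, 0, 0]]}}

```text
clock: 20.85
tool_pos: [0.587, 0.055, 0.1458]
eef_rot: [0.001, 0.998, 0.059, -0.001]
wrist_force: [-4.7, -1.8, 12.8]
finger_gap: 0.0003
grasp_force: 6.5
```

Emit:
{"api": "play_rows", "payload": {"targets": [[0, 0, -2, 0, 0, 0, 0], [0, 0, -5, 0, 0, 0, 0], [0, 0, -10, 0, 0, 0, 0], [-4, 0, -15, 0, 0, 0, 0], [-8, 0, -15, 0, 0, 0, 0], [-8, 0, -15, 0, 0, 0, 0], [-8, 0, -15, 0, 0, 0, 0], [-8, 0, -15, 0, 0, 0, 0]]}}

```text
clock: 21.65
tool_pos: [0.5084, 0.0451, 0.2942]
eef_rot: [0.0, 0.998, 0.059, -0.001]
wrist_force: [-0.3, -0.4, 0.3]
finger_gap: -0.0001
grasp_force: 0.0
```

Run:
```python
from h import *
print(here())
m,T=camT("wrist");p,d=eyes.snapshot("wrist")
C=(cloud(m,T,d)-C0)@RC*1000
cv2.imwrite("pics/g7.png",cv2.resize(p[60:360,120:520],(800,600),interpolation=2))
hsv=cv2.cvtColor(p,cv2.COLOR_BGR2HSV)
red=((hsv[...,0]<6)|(hsv[...,0]>174))&(hsv[...,1]>150)&(C[...,2]>120)&(C[...,2]<220)
print("red",C[red].max(0).round(1),C[red].min(0).round(1),np.median(C[red],0).round(1))
for y0 in (-1,-60,60):
  k=(abs(C[...,1]-y0)<5)
  print(y0,[(x,float(np.median(C[k&(abs(C[...,0]-x)<.6),2]).round(1))) for x in [*range(-60,-28,2),*range(-8,5)] if (k&(abs(C[...,0]-x)<.6)).any()])
```

```text
(array([ -4.9,  -1.6, 294.2]), 'lean', 0.001, 'F', array([-0.3, -0.4,  0.3]), 'gap', -0.1, 't', 21.65)
red [ 92.2   9.3 149.3] [ 38.9 -11.  132.2] [ 66.8  -1.3 146.6]
-1 [(-56, 133.8), (-54, 137.9), (-52, 138.2), (-50, 138.1), (-48, 138.2), (-38, 161.3), (-36, 161.6), (-34, 161.3), (-32, 146.2), (-30, 137.4), (-8, 335.9), (-7, 340.0), (-6, 333.9), (-5, 334.4), (-4, 334.1), (-3, 333.3), (-2, 333.0), (-1, 332.6), (0, 334.1), (1, 337.9), (2, 337.6), (3, 341.9), (4, 359.1)]
-60 [(-58, 129.6), (-56, 130.6), (-54, 131.2), (-52, 131.2), (-50, 130.9), (-48, 130.7), (-46, 130.9), (-44, 130.7), (-42, 130.7), (-40, 130.6), (-38, 130.8), (-36, 130.6), (-34, 130.6), (-32, 130.6), (-30, 130.9), (-8, 130.5), (-7, 130.5), (-6, 130.1), (-5, 130.1), (-4, 129.2), (-3, 128.8), (-2, 126.5), (-1, 122.3), (2, 131.0), (3, 131.3), (4, 131.2)]
60 [(-58, 129.5), (-56, 130.8), (-54, 130.7), (-52, 130.8), (-50, 130.6), (-48, 130.8), (-46, 130.9), (-44, 130.7), (-42, 131.1), (-40, 130.6), (-38, 130.8), (-36, 130.9), (-34, 130.6), (-32, 130.5), (-30, 130.7), (-8, 130.4), (-7, 131.2), (-6, 129.7), (-5, 129.7), (-4, 129.6), (-3, 129.2), (-2, 126.5), (-1, 124.0), (2, 130.7), (3, 131.4), (4, 131.3)]
```

View pics/g7.png

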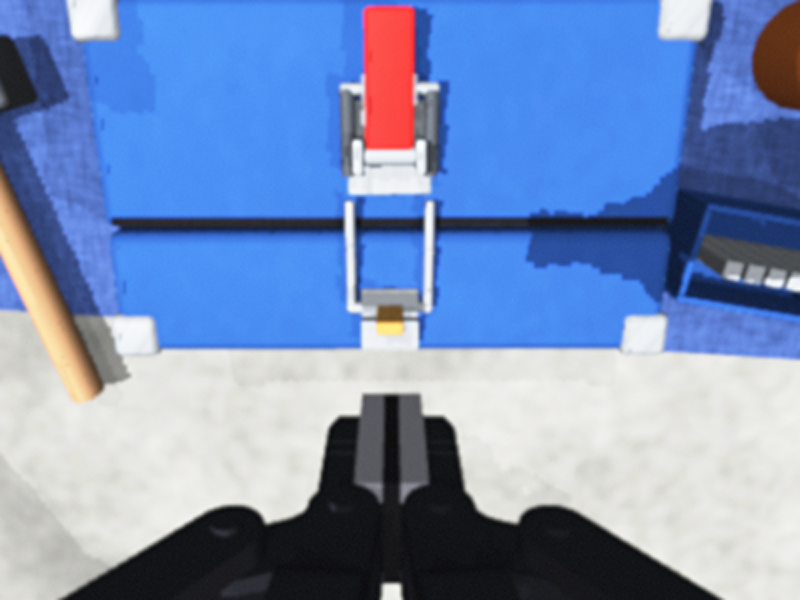

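The lever lies flat at (388,78), z of about 146 mm. The bar is held under the lip at (390,305), and the seam is closed: the lid edge moved from -7 to about -2.5 mm. The bystanders in view haven't moved, and the robot is clear. Handing in.

```bash
python3 -c "
from cell import robot
print(robot.close_job())"
```

```text
the job is handed in; nothing more can be done
None
```

The bar is hooked under the keeper's lip and the red lever is locked flat; the lid stayed tight shut after I let go, and the job was handed in with about 22 s on the clock.

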